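# Clamp the bracket and counter-hold the hidden bolt head

## Task

First swing the upright ball-ended cam lever sideways, away from the nut runner, fully down to its stop, so that the bracket is clamped. Then reach from above into the narrow gap behind the bracket, take the slowly turning hexagon bolt head between both fingers and grip it so that it stops turning; finish while still holding the head still like that, with the lever still down. Leave the loose parts round the fixture where they are.

Things in the scene. Friction and masses are not known exactly. Their poses are not given: they have to be found in the camera images.
- fixture: Fixed fixture. Origin on the worktop, z = 0; x to the rear, y left, z up at yaw 0 (yaw varies +-0.4 rad). Numbers below are in its frame, mm. Aluminium base x -145..70, y -90..90, top z 12. Steel angle bracket: upright sheet x -6..0, y -65..65, top z 92; foot x -66..0, top z 18. Clamp strap on the foot: x -48..-22, y 20..66, top z 28, with the lever's fork on it up to z 52.
- gap_mouth (a point): Middle of the gap's mouth straight above the bolt head, fixture frame (23, -20, 92) mm. The gap lies between the bracket's upright (rear face x 0) and a parallel grey backing plate x 46..54, y -65..65, top z 92: 46 mm wide in x, open above and at both y ends, floor z 12.
- runner_front (a point): Robot-side end of the nut runner, fixture frame (-140, -20, 62) mm: a grey cylinder 44 mm across on the bolt's axis, x -140..-55, top z 84; its socket, 34 mm across, reaches on to the nut at the bracket's front face.
- clamp_pivot (a point): Hinge axis of the cam lever, fixture frame (-35, 45, 45) mm; the axis runs along the fixture's x. Axes as the fixture's.
- clamp_lever (a joint): Angle of the cam lever, rad: 0 = upright (open), grows as it swings outward and down to the fixture's +y side (lever direction in the fixture: y = sin, z = cos of the angle), 1.5 = stop, lying nearly level at z about 50 mm (closed). Starts at 0.1 to 0.5; fully down from 1.38. It stays where it is left (friction 0.15 N m, about 3 N at the middle of the lever).
- clamp_knob (a point): Centre of the lever's black ball knob, 22 mm across, 88 mm from the hinge axis; the lever itself is a round steel bar 12 mm thick.
- bolt (a joint): Turn of the bolt about the fixture's x axis, rad. The nut runner drags the bolt round at about +0.13 rad/s (0.18 N m) from the start until it is held. At 0 (and every 1.047) two flats of the head face the fixture's +-y.
- head_centre (a point): Centre of the hexagon bolt head behind the bracket: plain steel, 24 mm across flats, 27.7 across corners, 16 mm long in x, turning with the bolt. It sits in the middle of the gap: fixture frame (23, -20, 62) mm, 30 mm below the tops of bracket and backing plate, 50 mm over the floor. x along the bolt's axis. A round spacer sleeve 20 mm across, 15 mm long, stands between head and bracket.
- coil_spring: Bystander, loose: coil spring standing on end, 28 mm wide, 55 mm tall, beside the fixture. Origin: centre of its underside.
- screwdriver_2: Bystander, loose: screwdriver 25x159x22 mm lying beside the fixture. Origin: centre of its underside.
- plug_gauge: Bystander, loose: plug gauge 18x94x16 mm, lying. Origin: centre of its underside.
- grease_tub: Bystander, loose: round tub, 68 mm wide, 52 mm tall. Origin: centre of its underside.
- valve_block: Bystander, loose: cast valve block 40x72x44 mm. Origin: centre of its underside.
- cover_plate: Bystander, loose: cast cover plate 64x96x12 mm. Origin: centre of its underside.

How it is judged:
On the way, in this order (a step that is already met when the one before it is completed fails the run):
1. the cam lever is fully down (value of joint clamp_lever above 1.38 rad), for 0.2 s.
2. the bolt head is gripped between the fingers and stands still, lever down (value of joint clamp_lever above 1.3 rad and contact force between the fingers and bolt above 5 N and distance between the grasp point and head_centre below 0.018 m and velocity of joint bolt between -0.02 and 0.02 rad/s), for 0.3 s.
At the end, for the whole second after the job is handed in: The lever is still down (above 1.3 rad), the fingers press on the bolt head with over 5 N, the grasp point is within 18 mm of the head's centre, and the bolt turns slower than 0.02 rad/s (all of step 2); the arm keeps its last pose, push and grip.
It fails at once if a loose bystander is shifted by more than 30 mm (distance of any of coil_spring, screwdriver_2, plug_gauge, grease_tub, valve_block, cover_plate from where it was at the start of the episode above 0.03 m).
It also fails if it takes over 43 s, if anything falls off the work surface, if the arm or the gripper's body presses on something with over 40 N, if the wrist force passes 120 N, or if a joint passes its speed limit or range.

## Robot

A 6-joint arm with a two-finger parallel gripper is mounted at the origin on a cart in front of the work surface, level with it; the furniture and walls round the work are solid. World frame = base frame: x ahead of the robot, y to its left, z up, the work surface at z = 0. Lengths are in m, angles in rad, forces in N, time in s.
With the tool pointing down it reaches from about 0.275 to 1 m from the base axis. Payload 8.4 kg.
Tool frame: the origin (TCP) lies where the fingers leave the gripper's body, on its centre line; the fingertips stand 73 mm ahead of it and the grasp point (between the pads) lies env.grip_depth ahead of it (env.grip_depth is the distance from the TCP to the grasp point, in m); z points along the fingers, y is the direction in which the jaws open and shut (so a half turn about z gives the same grasp; the last joint's range is limited). The gripper opens to 85 mm and grips with 20 to 120 N. Pads are 22 mm wide; open, the fingers measure 114 mm over their backs; the gripper's body (76 mm by 85 mm) begins 54 mm behind the grasp point. The pads swing forward as they close: fully open they stand 13 mm farther back than shut.
Start: joints at [1.221, 0.353, 1.633, -0, 1.155, -0.002], TCP at [0.213, 0.588, 0.304] pointing down, gripper open.
Joint ranges: [-2.63, 2.63], [-0.92, 2.1], [0.06, 2.66], [-1.3, 4.44], [0, 2.69], [-3.02, 3.02]. Speed limits (rad/s): [2.22, 2.22, 2.79, 3.14, 3.14, 3.14].

## Interface

Orientations are given as a 3x3 rotation matrix whose columns are the frame's x, y, z axes.
In Python, from cell import get_state, viewer, hand_in, env gives the robot as it stands.
- The arm moves only by the tool arm_command, never from a script. Its arguments are lists of equal length, an entry for each row: "translation": the shift along the tool's x, y, z in mm, a list of three; "twist": the turn, a rotation vector about the tool's x, y, z in degrees, a list of three; "gripper": the opening, from 0 (shut) to 1 (fully open). In form: {"translation": [[tx, ty, tz], ...], "twist": [[ax, ay, az], ...], "gripper": [gripper, ...]}. A call has 1 to 12 rows; each row shifts and turns the commanded pose from where the row before left it, along the tool's axes as they then stand; what a row does not reach is not made up. A row lasts 1/10 s, in which the tool goes at most 50 mm and 8.59 degrees, less where a joint would pass 70% of its speed; a pose out of reach is approached as far as the arm can. A call with a gripper value outside its range is refused whole. The fingers move at their own pace and stop on an object; "force" is the grip in N (left out, the last holds). Time passes only in rows, so rows that do not move let the fingers close. It gives the time, the measured TCP pose, the force and the opening at its end, in the units of the state.
- get_state(): the state, without advancing time (a new reading comes with each control period).
- viewer.capture(name): name is "side" or "top"; returns a dict with "pixels" (400x640x3 uint8, blue, green, red), "z_map" (400x640 float32, m along the optical axis (not along the pixel's ray), 0 where there is no reading), "fx", "fy", "cx", "cy" (pixels), "rvec" (rotation vector, rad) and "tvec" (3), from world to camera coordinates, as OpenCV has them. Camera axes: x right, y down, z forward; pixel columns grow to the right and rows downward; lengths in m; the calibration is good to about 2 mm. A picture is of the moment at which its call begins.
- hand_in(): hands the job in, once; it reports no verdict.
The state is a dict: "clock": time; "joint_pos": joint angles; "joint_vel": joint speeds; "effort": joint torques, N m; "tcp_pos": TCP position; "eef_rot": TCP orientation; "contact_force": force on the tool from outside, world axes, zero at the start; "torque": the same for the moment, N m; "width": opening from 0.0 (shut) to 1.0 (fully open).
Only numpy, scipy, OpenCV 4.12 (cv2) and the standard library are available. Lean on these libraries where they do the work, as an engineer would, in place of code of your own. Each camera call takes 0.05 s, during which the arm holds its last target.

## Working session

There is one attempt and no reset: what is moved stays moved. The work goes in short steps, Python scripts to look and compute and a tool call to move; the robot and the scene stay as the last step left them, time stands still between calls to the robot, and variables do not carry over. Pictures are saved under pics/ and viewed, and the job is handed in when it is done.

Besides the shell and the picture viewer there is one more tool, called as name(argument=value, ...), one argument or row to a line, values as JSON. arm_command: Moves the arm, as the interface text tells. Its arguments: {"type":"object","properties":{"translation":{"type":"array","items":{"type":"array","items":{"type":"number"}}},"twist":{"type":"array","items":{"type":"array","items":{"type":"number"}}},"gripper":{"type":"array","items":{"type":"number"}},"force":{"type":"number"}},"required":["translation","twist","gripper"]}

```bash
ls; mkdir -p pics; python3 - <<'E'
from cell import get_state, viewer, env
import cv2, numpy as np, pickle
s=get_state(); print(s, env.grip_depth)
for n in("side","top"):
    c=viewer.capture(n); pickle.dump(c,open(f"{n}0.pkl","wb")); cv2.imwrite(f"pics/{n}0.png",c["pixels"])
    R=cv2.Rodrigues(np.array(c["rvec"]))[0]; print(n,-R.T@np.array(c["tvec"]).ravel(),R[2],c["fx"])
E
```

```text
pics
{'clock': 0.0, 'joint_pos': array([ 1.22062179e+00,  3.53656511e-01,  1.63412923e+00,  4.88694529e-07,
        1.15519709e+00, -2.38761807e-03]), 'joint_vel': array([ 7.69638641e-04, -1.70781119e-03, -4.63875958e-05, -5.67827964e-04,
       -7.93362120e-05, -1.30367941e-03]), 'effort': array([-1.27283129e-03, -6.05269361e+01, -3.42062616e+01,  1.96896127e-05,
        9.40235099e-03,  6.34575758e-05]), 'tcp_pos': array([0.21287632, 0.58723417, 0.30315848]), 'eef_rot': array([[-9.40129203e-01,  3.40817918e-01, -4.77339288e-04],
       [ 3.40818252e-01,  9.40128297e-01, -1.30566529e-03],
       [ 3.76604597e-06, -1.39018001e-03, -9.99999034e-01]]), 'contact_force': array([ 0.11210567, -0.30241012,  1.05034056]), 'torque': array([-0.01760715,  0.00515164,  0.03388908]), 'width': 0.9974568823163429} 0.0539
side [ 0.02857772 -1.16300214  0.6146122 ] [ 0.37516938  0.84020932 -0.39153063] 429.9999303973369
top [ 0.31539388 -0.03987689  1.13671651] [ 0.20792271  0.00378248 -0.97813795] 365.7478952195575
```

View pics/side0.png

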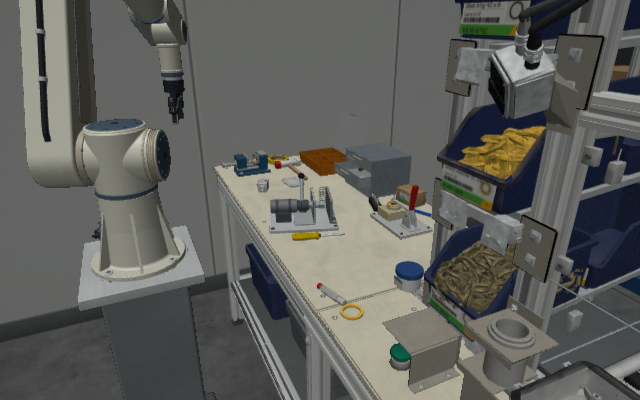

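View pics/top0.png

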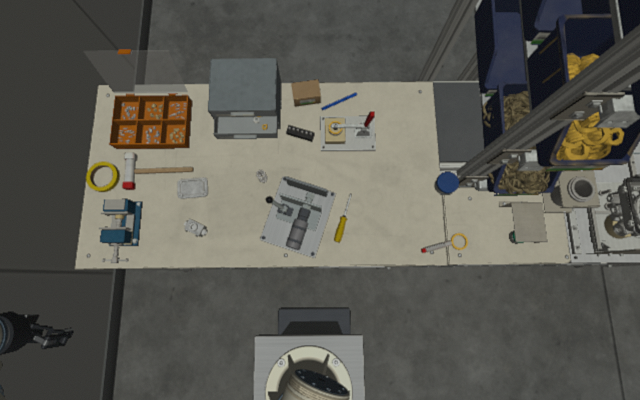

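```bash
cat > h.py <<'E'
import numpy as np,cv2,pickle
def pose(c):
    return cv2.Rodrigues(np.array(c["rvec"],float))[0],np.array(c["tvec"],float).ravel()
def cloud(c):
    R,t=pose(c); v,u=np.mgrid[0:400,0:640]; z=c["z_map"]
    P=np.stack([(u-c["cx"])/c["fx"]*z,(v-c["cy"])/c["fy"]*z,z],-1)
    return (P-t)@R
def proj(c,P):
    R,t=pose(c); q=np.atleast_2d(P)@R.T+t
    return np.c_[q[:,0]/q[:,2]*c["fx"]+c["cx"],q[:,1]/q[:,2]*c["fy"]+c["cy"]]
def ray(c,u,v,z):
    R,t=pose(c); o=-R.T@t; d=R.T@np.array([(u-c["cx"])/c["fx"],(v-c["cy"])/c["fy"],1]); return o+d*(z-o[2])/d[2]
E
python3 - <<'E'
from h import *
for n,(x0,y0,w,h) in {"top":(240,160,130,98),"side":(225,155,140,100)}.items():
    c=pickle.load(open(n+"0.pkl","rb"))
    cv2.imwrite(f"pics/{n}0z.png",cv2.resize(c["pixels"][y0:y0+h,x0:x0+w],None,fx=5.5,fy=5.5,interpolation=cv2.INTER_CUBIC))
E
```

```text
(no output)
```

View pics/top0z.png

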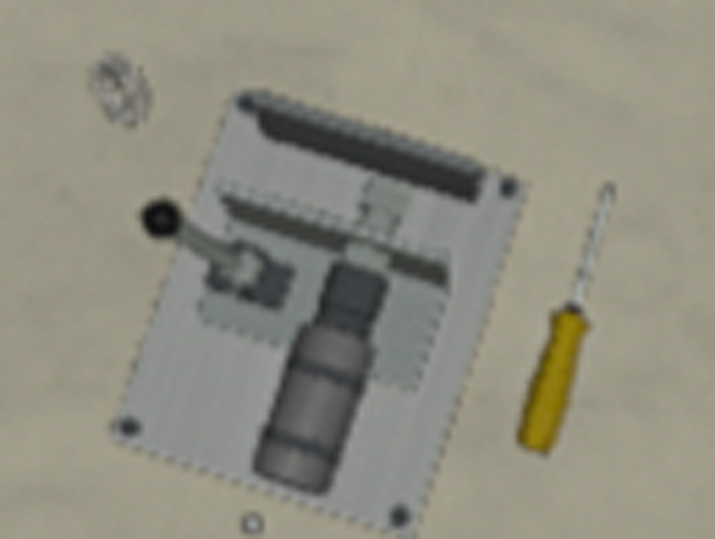

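View pics/side0z.png

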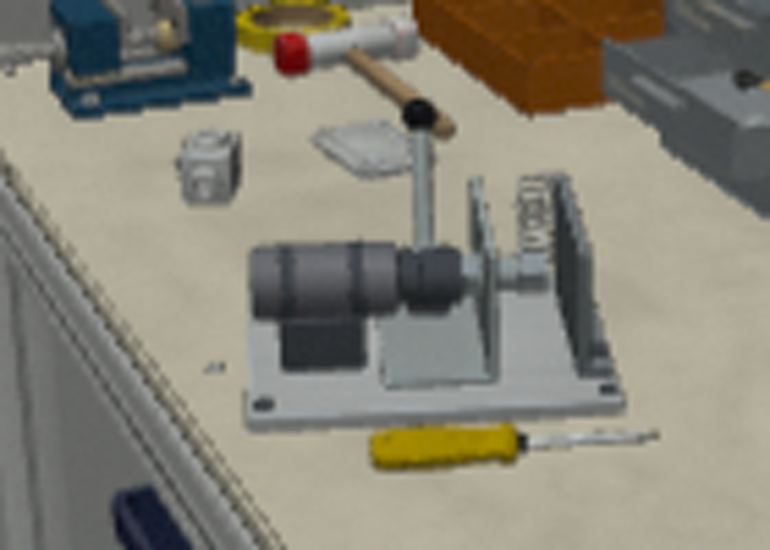

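```bash
cat > fit.py <<'E'
from h import *
from scipy.optimize import least_squares
T=pickle.load(open("top0.pkl","rb"));S=pickle.load(open("side0.pkl","rb"))
def unc(p,x0,y0): return np.array([x0+(p[0]+.5)/5.5-.5,y0+(p[1]+.5)/5.5-.5])
tp=[((70,90,12),(235,95)),((70,-90,12),(527,185)),((-145,90,12),(110,430)),((-145,-90,12),(415,537)),((-66,-65,18),(415,390)),((-66,65,18),(200,318))]
sp=[((-145,-90,12),(248,417)),((70,-90,12),(625,403)),((54,-65,92),(568,175)),((-6,-65,92),(475,178))]
Q=[(T,np.array(a)/1e3,unc(p,240,160)) for a,p in tp]+[(S,np.array(a)/1e3,unc(p,225,155)) for a,p in sp[:2]]
def W(x,P):
    c,s=np.cos(x[2]),np.sin(x[2]); return np.array(P)@np.array([[c,s,0],[-s,c,0],[0,0,1]])+[x[0],x[1],0]
if __name__=="__main__":
    r=least_squares(lambda x:np.concatenate([proj(c,W(x,a))[0]-p for c,a,p in Q]),[.45,0,-.3],loss="soft_l1")
    x=r.x;print(x);print(r.fun.reshape(-1,2).round(1) )
    # depth check: plates tops, planes
    for n,c in(("T",T),("S",S)):
        P=cloud(c).reshape(-1,3);P=P[c["z_map"].ravel()>0]
        co,si=np.cos(x[2]),np.sin(x[2]);d=P[:,:2]-x[:2]
        F=np.c_[d@[co,si],d@[-si,co],P[:,2]]*1e3
        m=(abs(F[:,1])<60)&(F[:,2]>70)&(F[:,2]<100)&(F[:,0]>-20)&(F[:,0]<80)
        print(n,"plates\n",F[m&(F[:,1]<-0)][::3].round(0)[:40])
        m=(F[:,1]>20)&(F[:,1]<130)&(F[:,2]>60)&(F[:,2]<150)&(F[:,0]<-12)&(F[:,0]>-60);print("lever\n",F[m].round(0)[:60])
        m=(abs(F[:,0])<60)&(abs(F[:,1])<80)&(F[:,2]>5)&(F[:,2]<20);print("base z",np.median(F[m,2]))
    np.save("fix.npy",x)
    for n,c in(("T",T),("S",S)):
        x0,y0=(240,160) if n=="T" else (225,155)
        im=cv2.resize(c["pixels"][y0:y0+100,x0:x0+140],None,fx=5.5,fy=5.5,interpolation=cv2.INTER_CUBIC)
        def box(a,b,col):
            import itertools
            V=np.array(list(itertools.product(*zip(a,b))),float)
            q=((proj(c,W(x,V/1e3))-[x0,y0]+.5)*5.5-.5).astype(int)
            for i in range(8):
                for j in range(i):
                    if sum(V[i]!=V[j])==1: cv2.line(im,tuple(map(int,q[i])),tuple(map(int,q[j])),col,1)
        box((-145,-90,0),(70,90,12),(0,0,255));box((-6,-65,12),(0,65,92),(0,255,0));box((46,-65,12),(54,65,92),(255,0,0));box((15,-32,50),(31,-8,74),(0,255,255))
        cv2.imwrite(f"pics/ov{n}.png",im)
E
python3 fit.py
```

```text
[ 0.54096262  0.01777696 -0.32662077]
[[ 0.3 -1.6]
 [ 1.  -1. ]
 [-0.1  1.5]
 [-0.   0.5]
 [ 0.3 -0.2]
 [-0.5 -0.1]
 [-0.7 -0.4]
 [-0.1 -1. ]]
T plates
 [[ 51.  -2.  91.]
 [ 55. -10.  89.]
 [ 50.  -8.  90.]
 [ 52. -17.  94.]
 [ 46.  -6.  91.]
 [ 49. -15.  93.]
 [ 51. -24.  95.]
 [ 47.  -6.  77.]
 [ 46. -16.  91.]
 [ 49. -24.  90.]
 [ 52. -33.  91.]
 [ 46. -12.  77.]
 [ 46. -22.  88.]
 [ 48. -31.  89.]
 [ 51. -39.  91.]
 [ 54. -47.  87.]
 [ 46. -28.  81.]
 [ 47. -37.  88.]
 [ 49. -46.  92.]
 [ 52. -54.  90.]
 [ 46. -34.  77.]
 [ 46. -44.  90.]
 [ 48. -52.  94.]
 [ 46. -40.  72.]
 [ 46. -50.  86.]
 [ 47. -59.  92.]
 [ 47. -56.  76.]
 [ 31. -14.  71.]
 [ 27.  -9.  71.]
 [ 28. -18.  76.]
 [ 25. -13.  72.]
 [ 26. -22.  76.]
 [ 20.  -8.  70.]
 [ 21. -17.  78.]
 [ 25. -25.  73.]
 [ 19. -18.  75.]
 [ 22. -26.  73.]
 [ 17. -22.  74.]
 [ 11. -11.  70.]
 [ 15. -22.  71.]]
lever
 [[-29.  89. 129.]
 [-28.  86. 133.]
 [-27.  83. 131.]
 [-26.  81. 132.]
 [-25.  78. 130.]
 [-33.  90. 132.]
 [-32.  87. 132.]
 [-32.  84. 136.]
 [-31.  82. 134.]
 [-30.  79. 134.]
 [-29.  77. 133.]
 [-27.  74. 131.]
 [-
[... 1816 characters left out ...]
. 122.]
 [-41.  73. 123.]
 [-38.  69. 124.]
 [-34.  72. 123.]
 [-31.  73. 123.]
 [-28.  68. 124.]
 [-41.  70. 120.]
 [-38.  72. 119.]
 [-35.  72. 119.]
 [-31.  70. 120.]
 [-28.  76. 118.]
 [-38.  70. 117.]
 [-35.  72. 116.]
 [-31.  68. 117.]
 [-38.  71. 113.]
 [-35.  69. 113.]
 [-32.  65. 115.]
 [-38.  71. 109.]
 [-35.  70. 109.]
 [-32.  70. 109.]
 [-38.  67. 107.]
 [-35.  65. 108.]
 [-32.  66. 107.]
 [-38.  69. 103.]
 [-35.  69. 103.]
 [-32.  68. 103.]
 [-39.  67. 100.]
 [-35.  70.  99.]
 [-32.  62. 101.]
 [-39.  67.  96.]
 [-36.  60.  99.]
 [-32.  66.  96.]
 [-28.  69.  95.]
 [-39.  66.  93.]
 [-36.  63.  94.]
 [-33.  57.  96.]
 [-29.  67.  92.]
 [-39.  62.  91.]]
base z 12.063967021147285
```

View pics/ovT.png

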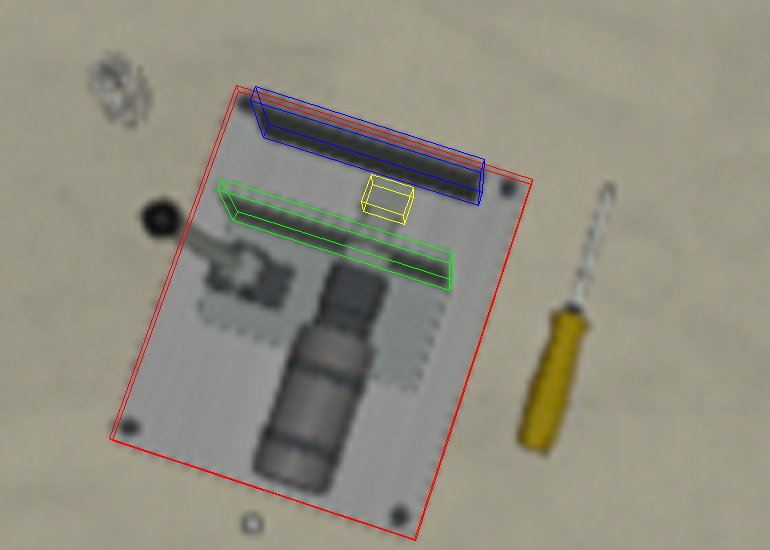

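View pics/ovS.png

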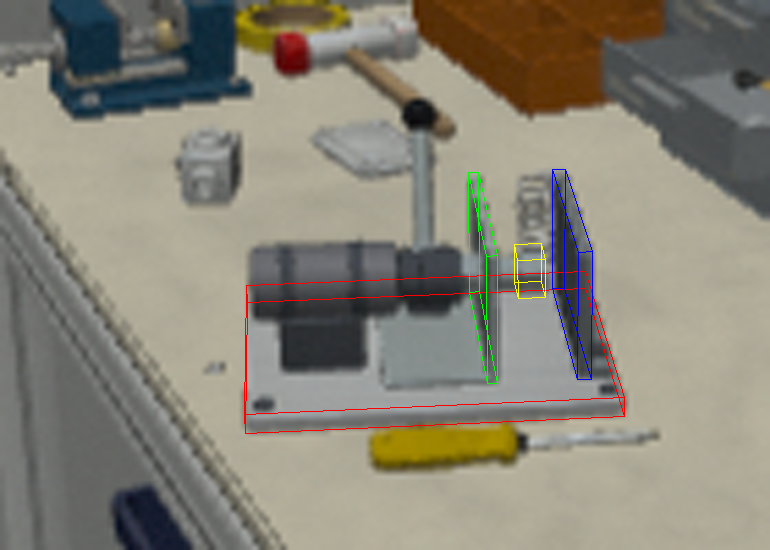

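```bash
cat > d.py <<'E'
import sys
from h import *
from fit import W
from cell import get_state
x=np.load("fix.npy")
def delta(fx,fy,fz,show=True):
    s=get_state();R=s["eef_rot"];p=W(x,np.array([[fx,fy,fz]])/1e3)[0]
    c,si=np.cos(x[2]),np.sin(x[2])
    Rt=np.array([[-c,-si,0],[-si,c,0],[0,0,-1.]])
    d=s["tcp_pos"]-[x[0],x[1],0]
    print("t",round(s["clock"],2),"tcp_fix",(np.array([d@[c,si,0],d@[-si,c,0],d[2]])*1e3).round(1),"delta",(R.T@(p-s["tcp_pos"])*1e3).round(1),"rot",np.degrees(cv2.Rodrigues(R.T@Rt)[0].ravel()).round(2),"F",s["contact_force"].round(1),"w",round(s["width"],3),"q",s["joint_pos"].round(2))
delta(*map(float,sys.argv[1:4]))
E
python3 d.py -35 33 230; python3 -c "
from h import *;T=pickle.load(open('top0.pkl','rb'))
print([ray(T,u,v,.05) for u,v in((262,176),)], cloud(T)[160:260,80:240,2].max(), cloud(T)[176,262])"
```

```text
t 0.1 tcp_fix [-493.5  434.1  303.3] delta [-466.8 -391.3   73.7] rot [-0.07 -0.   -1.21] F [-0.1  0.4  0. ] w 0.998 q [ 1.22  0.35  1.63  0.    1.16 -0.  ]
[array([0.62356842, 0.13999418, 0.05      ])] 1.1367165091478248 [ 0.63840124  0.14865159 -0.00230501]
```

arm_command(
  translation=[
    [-25, -21, 0],
    [-25, -21, 0],
    [-25, -21, 0],
    [-25, -21, 0],
    [-25, -21, 0],
    [-25, -21, 0],
    [-25, -21, 0],
    [-25, -21, 0],
    [-25, -21, 0],
    [-25, -21, 0],
    [-25, -21, 0],
    [-25, -21, 0],
  ],
  twist=[
    [0, 0, -0.1],
    [0, 0, -0.1],
    [0, 0, -0.1],
    [0, 0, -0.1],
    [0, 0, -0.1],
    [0, 0, -0.1],
    [0, 0, -0.1],
    [0, 0, -0.1],
    [0, 0, -0.1],
    [0, 0, -0.1],
    [0, 0, -0.1],
    [0, 0, -0.1],
  ],
  gripper=[0, 0, 0, 0, 0, 0, 0, 0, 0, 0, 0, 0],
)

```text
clock: 1.3
tcp_pos: [0.4128, 0.249, 0.3037]
eef_rot: [[-0.947, 0.321, -0.0], [0.321, 0.947, -0.0], [0.0, -0.0, -1.0]]
contact_force: [-0.0, -0.1, -0.5]
width: 0.002
```

```bash
python3 d.py -35 33 230
```

```text
t 1.3 tcp_fix [-195.6  177.9  303.7] delta [-160.6 -144.9   73.7] rot [-0.01 -0.01 -0.  ] F [-0.  -0.1 -0.5] w 0.002 q [ 0.54  0.13  1.93 -0.    1.08 -0.7 ]
```

arm_command(
  translation=[
    [-22, -20, 0],
    [-22, -20, 0],
    [-22, -20, 0],
    [-22, -20, 0],
    [-22, -20, 0],
    [-22, -20, 0],
    [-26, -21, 14],
    [0, 0, 30],
    [0, 0, 30],
    [0, 0, 0],
  ],
  twist=[
    [0, 0, 0],
    [0, 0, 0],
    [0, 0, 0],
    [0, 0, 0],
    [0, 0, 0],
    [0, 0, 0],
    [0, 0, 0],
    [0, 0, 0],
    [0, 0, 0],
    [0, 0, 0],
  ],
  gripper=[0, 0, 0, 0, 0, 0, 0, 0, 0, 0],
)

```text
clock: 2.3
tcp_pos: [0.5144, 0.0654, 0.2264]
eef_rot: [[-0.947, 0.322, -0.007], [0.322, 0.947, -0.001], [0.006, -0.003, -1.0]]
contact_force: [-0.9, -0.7, -0.1]
width: -0.002
```

```bash
python3 d.py -35 33 175; python3 - <<'E'
from cell import viewer
from h import *
for n,(x0,y0) in {"top":(225,165),"side":(220,115)}.items():
    c=viewer.capture(n); cv2.imwrite(f"pics/{n}1.png",cv2.resize(c["pixels"][y0:y0+100,x0:x0+140],None,fx=5.5,fy=5.5,interpolation=cv2.INTER_CUBIC))
E
```

```text
t 2.3 tcp_fix [-40.4  36.6 226.4] delta [-5.8 -3.4 51.3] rot [-0.18 -0.37 -0.05] F [-0.9 -0.7 -0.1] w -0.002 q [ 0.12  0.28  1.93  0.    0.94 -1.12]
```

View pics/side1.png

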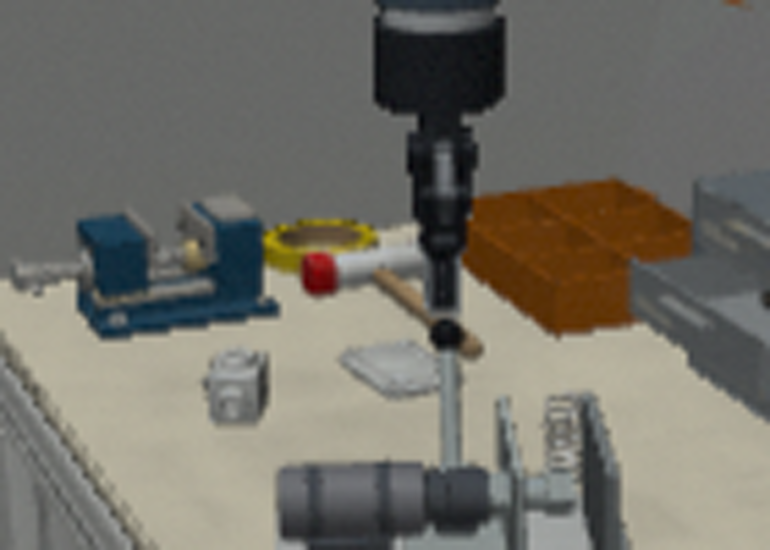

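arm_command(
  translation=[
    [0, 0, 17],
    [0, 0, 17],
    [0, 0, 17],
    [0, 0, 0],
    [0, 0, 0],
  ],
  twist=[
    [0, 0, 0],
    [0, 0, 0],
    [0, 0, 0],
    [0, 0, 0],
    [0, 0, 0],
  ],
  gripper=[0, 0, 0, 0, 0],
)

```text
clock: 2.9
tcp_pos: [0.5175, 0.0664, 0.1803]
eef_rot: [[-0.947, 0.321, 0.001], [0.321, 0.947, 0.0], [-0.001, 0.001, -1.0]]
contact_force: [0.5, -0.3, 0.0]
width: -0.0
```

```bash
python3 d.py -35 33 175; python3 - <<'E'
from h import *
r=62
for th in np.linspace(.43,1.47,9):
    print(th.round(2),"corner y,z",(45+r*np.sin(th)-6*np.cos(th)).round(1),(45+r*np.cos(th)+6*np.sin(th)).round(1))
E
```

```text
t 2.9 tcp_fix [-37.8  38.5 180.3] delta [-2.8 -5.5  5.3] rot [0.04 0.07 0.01] F [ 0.5 -0.3  0. ] w -0.0 q [ 0.12  0.35  1.96  0.    0.83 -1.12]
0.43 corner y,z 65.4 103.9
0.56 corner y,z 72.9 100.7
0.69 corner y,z 79.8 96.6
0.82 corner y,z 86.2 91.7
0.95 corner y,z 91.9 85.9
1.08 corner y,z 96.9 79.5
1.21 corner y,z 100.9 72.5
1.34 corner y,z 104.0 65.0
1.47 corner y,z 106.1 57.2
```

View pics/top1.png

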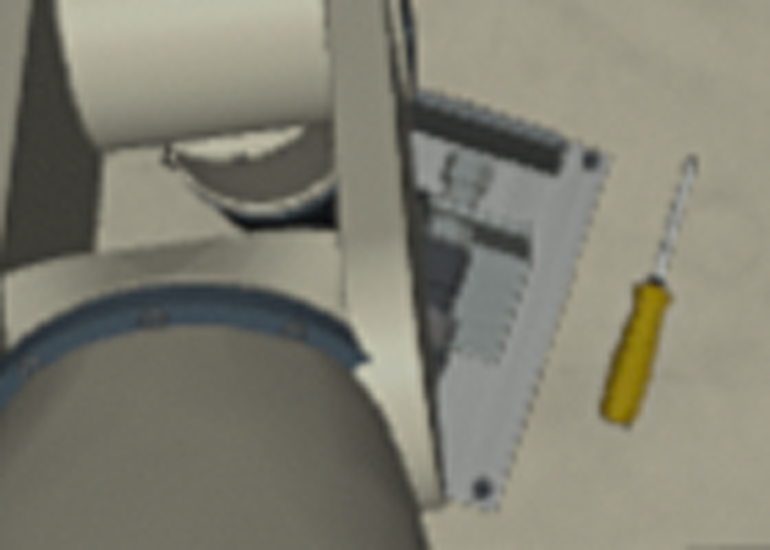

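arm_command(
  translation=[
    [-1, 6, 2],
    [-1, 6, 1],
    [0, 7, 3],
    [0, 7, 4],
    [0, 6, 5],
    [0, 6, 6],
    [0, 5, 6],
    [0, 4, 7],
    [0, 0, 0],
    [0, 0, 0],
  ],
  twist=[
    [0, 0, 0],
    [0, 0, 0],
    [0, 0, 0],
    [0, 0, 0],
    [0, 0, 0],
    [0, 0, 0],
    [0, 0, 0],
    [0, 0, 0],
    [0, 0, 0],
    [0, 0, 0],
  ],
  gripper=[0, 0, 0, 0, 0, 0, 0, 0, 0, 0],
)

```text
clock: 3.9
tcp_pos: [0.5332, 0.1098, 0.1442]
eef_rot: [[-0.947, 0.321, -0.002], [0.321, 0.947, -0.0], [0.001, -0.001, -1.0]]
contact_force: [0.4, -0.2, -0.1]
width: -0.001
```

```bash
python3 d.py -35 91 130; python3 - <<'E'
from cell import viewer
from h import *
for n,(x0,y0) in {"side":(220,115)}.items():
    c=viewer.capture(n); cv2.imwrite(f"pics/{n}2.png",cv2.resize(c["pixels"][y0:y0+100,x0:x0+140],None,fx=5.5,fy=5.5,interpolation=cv2.INTER_CUBIC))
E
```

```text
t 3.9 tcp_fix [-36.9  84.7 144.2] delta [-1.9  6.3 14.2] rot [-0.05 -0.08 -0.  ] F [ 0.4 -0.2 -0.1] w -0.001 q [ 0.2   0.44  1.93 -0.    0.78 -1.04]
```

View pics/side2.png

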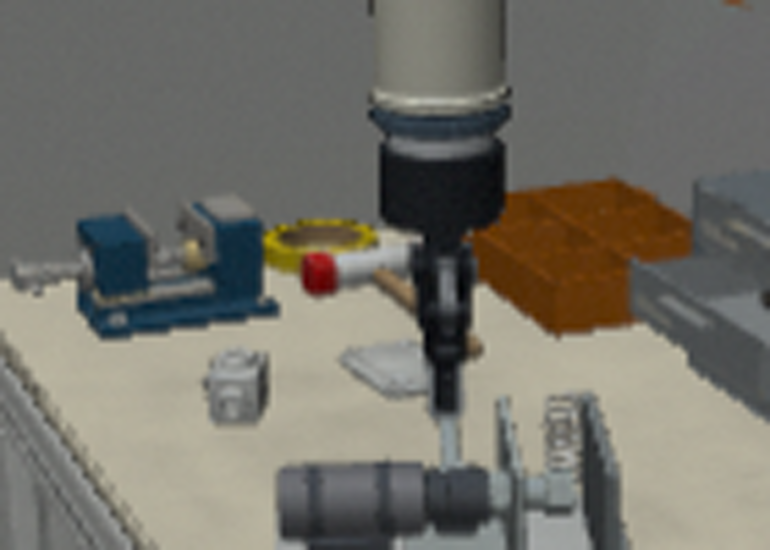

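arm_command(
  translation=[
    [0, 3, 7],
    [0, 2, 7],
    [0, 1, 4],
    [0, 0, 0],
    [0, 0, 0],
  ],
  twist=[
    [0, 0, 0],
    [0, 0, 0],
    [0, 0, 0],
    [0, 0, 0],
    [0, 0, 0],
  ],
  gripper=[0, 0, 0, 0, 0],
)

```text
clock: 4.45
tcp_pos: [0.5358, 0.1158, 0.1268]
eef_rot: [[-0.947, 0.321, 0.0], [0.321, 0.947, 0.0], [-0.0, 0.0, -1.0]]
contact_force: [-1.2, 0.0, 5.2]
width: 0.001
```

```bash
python3 d.py -35 91 130; python3 - <<'E'
from cell import viewer
from h import *
for n,(x0,y0) in {"side":(235,135)}.items():
    c=viewer.capture(n); cv2.imwrite(f"pics/{n}3.png",cv2.resize(c["pixels"][y0:y0+80,x0:x0+110],None,fx=7,fy=7,interpolation=cv2.INTER_CUBIC))
E
```

```text
t 4.45 tcp_fix [-36.3  91.1 126.8] delta [-1.3 -0.1 -3.2] rot [ 0.    0.   -0.01] F [-1.2  0.   5.2] w 0.001 q [ 0.21  0.47  1.93  0.    0.74 -1.03]
```

View pics/side3.png

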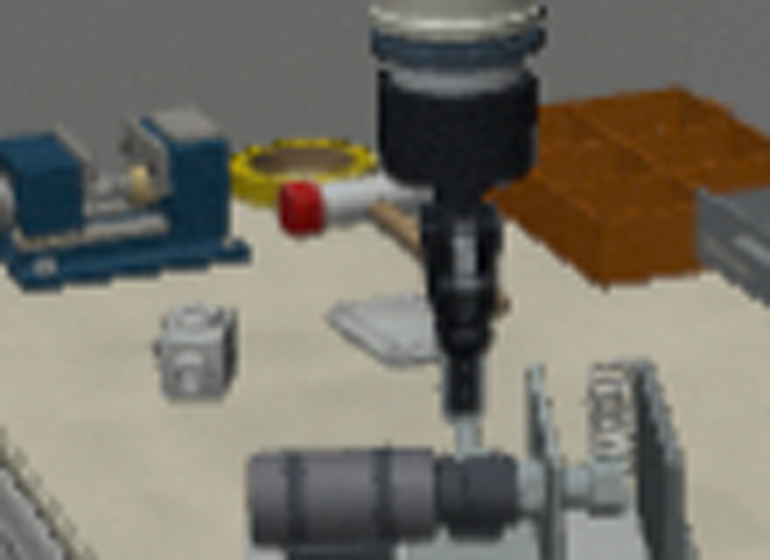

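arm_command(
  translation=[
    [0, 0, 2],
    [0, 0, 1],
    [0, 0, 0],
    [0, 0, 0],
  ],
  twist=[
    [0, 0, 0],
    [0, 0, 0],
    [0, 0, 0],
    [0, 0, 0],
  ],
  gripper=[0, 0, 0, 0],
)

```text
clock: 4.9
tcp_pos: [0.536, 0.1158, 0.126]
eef_rot: [[-0.947, 0.321, 0.001], [0.321, 0.947, 0.0], [-0.001, 0.001, -1.0]]
contact_force: [-9.5, 0.2, 32.7]
width: -0.002
```

```bash
python3 d.py -35 91 200
```

```text
t 4.9 tcp_fix [-36.1  91.3 126. ] delta [ -1.2  -0.3 -74. ] rot [ 0.03  0.04 -0.02] F [-9.5  0.2 32.7] w -0.002 q [ 0.21  0.47  1.93  0.    0.74 -1.03]
```

arm_command(
  translation=[
    [0, 0, -25],
    [0, 0, -30],
    [0, 0, -30],
    [-15, -28, 0],
    [-15, -28, 0],
    [-15, -28, 0],
    [-14, -27, 0],
    [0, 0, 0],
    [0, 0, 0],
    [0, 0, 0],
  ],
  twist=[
    [0, 0, 0],
    [0, 0, 0],
    [0, 0, 0],
    [0, 0, 0],
    [0, 0, 0],
    [0, 0, 0],
    [0, 0, 0],
    [0, 0, 0],
    [0, 0, 0],
    [0, 0, 0],
  ],
  gripper=[0, 0, 0, 0.65, 0.65, 0.65, 0.65, 0.65, 0.65, 0.65],
  force=80,
)

```text
clock: 5.9
tcp_pos: [0.5557, -0.0078, 0.2085]
eef_rot: [[-0.947, 0.321, -0.001], [0.321, 0.947, 0.0], [0.001, 0.0, -1.0]]
contact_force: [0.1, -0.5, 0.1]
width: 0.649
```

```bash
python3 d.py 23 -20 116; python3 - <<'E'
from cell import viewer
from h import *
for n,(x0,y0) in {"side":(235,125),"top":(225,165)}.items():
    c=viewer.capture(n); pickle.dump(c,open(n+"4.pkl","wb")); cv2.imwrite(f"pics/{n}4.png",cv2.resize(c["pixels"][y0:y0+95,x0:x0+120],None,fx=6,fy=6,interpolation=cv2.INTER_CUBIC))
E
```

```text
t 5.9 tcp_fix [ 22.1 -19.5 208.5] delta [-0.9 -0.5 92.5] rot [ 0.   -0.04 -0.01] F [ 0.1 -0.5  0.1] w 0.649 q [-0.02  0.36  1.87  0.    0.92 -1.26]
```

View pics/side4.png

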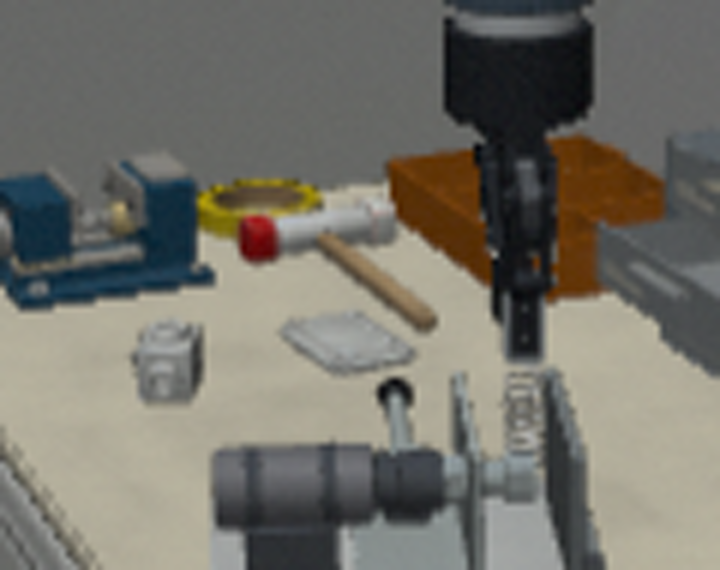

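View pics/top4.png

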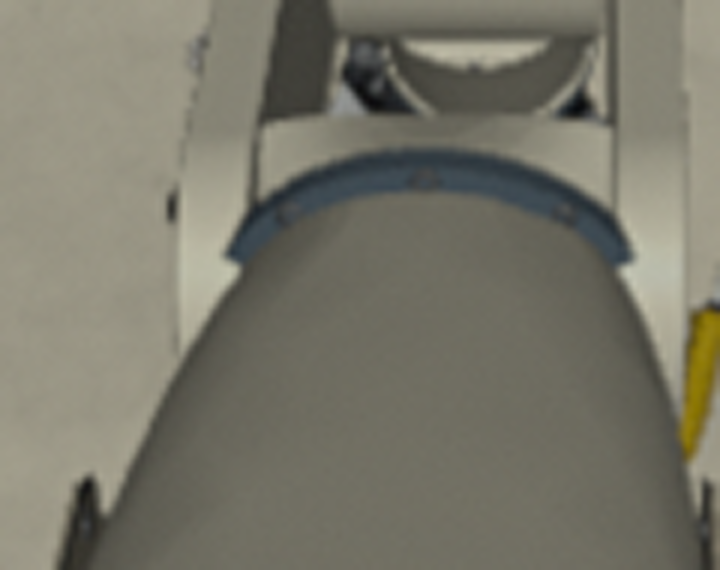

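```bash
python3 - <<'E'
from h import *
from fit import W
x=np.load("fix.npy");c=pickle.load(open("side4.pkl","rb"))
for th in(1.2,1.3,1.38,1.45,1.5):print(th,(proj(c,W(x,[[-.035,.045+.088*np.sin(th),.045+.088*np.cos(th)]]))[0]-[235,125]+.5)*6)
C=cloud(c)
for v in range(195,212): print(v,C[v,318:326,2].round(3))
E
```

```text
1.2 [393.94547541 357.1325885 ]
1.3 [393.94485723 368.75579395]
1.38 [394.01000509 378.63975177]
1.45 [394.11418178 387.665259  ]
1.5 [394.21514086 394.30430196]
195 [-0.002  0.027  0.029  0.029  0.027  0.027  0.029 -0.003]
196 [-0.004  0.018  0.017  0.015  0.016  0.015  0.016  0.024]
197 [0.001 0.02  0.02  0.023 0.019 0.018 0.02  0.014]
198 [0.    0.008 0.009 0.006 0.007 0.007 0.007 0.014]
199 [-0.002  0.009  0.01  -0.004 -0.002  0.014  0.012  0.013]
200 [-0.003  0.003 -0.002  0.002  0.074  0.074 -0.002 -0.   ]
201 [-0.004  0.073  0.073  0.073  0.073  0.071  0.003  0.004]
202 [ 0.069  0.071  0.071  0.071  0.073  0.069  0.069 -0.001]
203 [ 0.068  0.069  0.068  0.069  0.068  0.069  0.068 -0.001]
204 [ 0.065  0.066  0.066  0.067  0.066  0.064  0.065 -0.001]
205 [0.059 0.064 0.062 0.063 0.062 0.062 0.063 0.01 ]
206 [0.06  0.061 0.059 0.06  0.058 0.059 0.055 0.009]
207 [0.051 0.056 0.055 0.057 0.056 0.055 0.009 0.01 ]
208 [0.009 0.05  0.049 0.049 0.048 0.049 0.01  0.009]
209 [0.01  0.01  0.012 0.013 0.013 0.011 0.012 0.013]
210 [0.011 0.011 0.012 0.014 0.011 0.01  0.009 0.009]
211 [0.012 0.01  0.011 0.01  0.011 0.009 0.009 0.01 ]
```

The lever is at about 1.47 rad: the knob shows at (397, 390), where 1.45 to 1.5 is predicted. The fingers are centred over the gap, so I'm descending.

arm_command(
  translation=[
    [-1, 0, 15],
    [0, 0, 15],
    [0, 0, 15],
    [0, 0, 15],
    [0, 0, 15],
    [0, 0, 10],
    [0, 0, 5],
    [0, 0, 0],
    [0, 0, 0],
    [0, 0, 0],
  ],
  twist=[
    [0, 0, 0],
    [0, 0, 0],
    [0, 0, 0],
    [0, 0, 0],
    [0, 0, 0],
    [0, 0, 0],
    [0, 0, 0],
    [0, 0, 0],
    [0, 0, 0],
    [0, 0, 0],
  ],
  gripper=[0.65, 0.65, 0.65, 0.65, 0.65, 0.65, 0.65, 0.65, 0.65, 0.65],
)

```text
clock: 7.0
tcp_pos: [0.5573, -0.0088, 0.1195]
eef_rot: [[-0.947, 0.321, 0.001], [0.321, 0.947, -0.0], [-0.001, 0.0, -1.0]]
contact_force: [0.3, 1.0, -0.6]
width: 0.651
```

```bash
python3 d.py 23 -20 116; python3 - <<'E'
from cell import viewer
from h import *
for n,(x0,y0) in {"side":(260,150)}.items():
    c=viewer.capture(n); pickle.dump(c,open(n+"5.pkl","wb")); cv2.imwrite(f"pics/{n}5.png",cv2.resize(c["pixels"][y0:y0+75,x0:x0+95],None,fx=8,fy=8,interpolation=cv2.INTER_CUBIC))
E
```

```text
t 7.0 tcp_fix [ 24.  -19.9 119.5] delta [ 1.  -0.1  3.5] rot [ 0.02  0.07 -0.01] F [ 0.3  1.  -0.6] w 0.651 q [-0.02  0.49  1.91 -0.    0.74 -1.26]
```

View pics/side5.png

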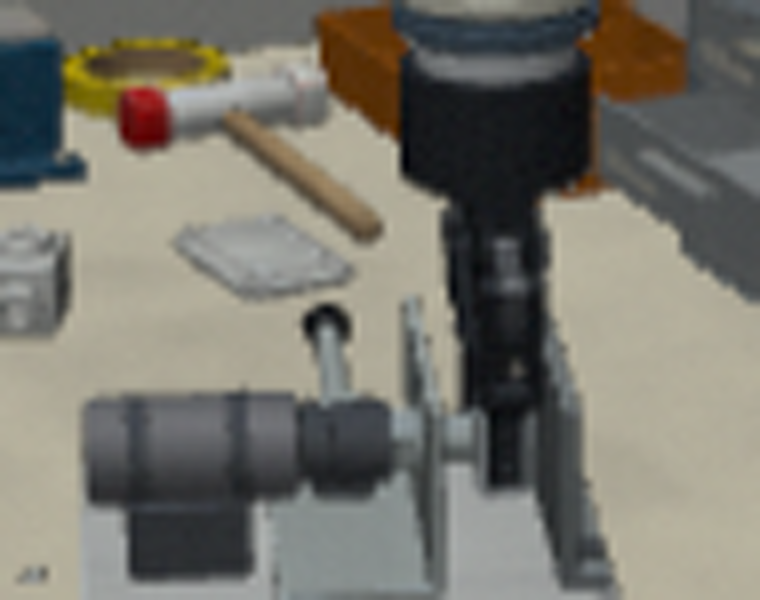

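The fingers (470–545, 400–490) straddle the head inside the gap, clear of both plates. Next I lower 3 mm and close.

arm_command(
  translation=[
    [0, 0, 3],
    [0, 0, 0],
    [0, 0, 0],
    [0, 0, 0],
    [0, 0, 0],
    [0, 0, 0],
    [0, 0, 0],
    [0, 0, 0],
    [0, 0, 0],
    [0, 0, 0],
  ],
  twist=[
    [0, 0, 0],
    [0, 0, 0],
    [0, 0, 0],
    [0, 0, 0],
    [0, 0, 0],
    [0, 0, 0],
    [0, 0, 0],
    [0, 0, 0],
    [0, 0, 0],
    [0, 0, 0],
  ],
  gripper=[0.65, 0.5, 0.42, 0.36, 0.2, 0, 0, 0, 0, 0],
  force=80,
)

```text
clock: 8.05
tcp_pos: [0.5573, -0.0077, 0.1164]
eef_rot: [[-0.947, 0.321, 0.001], [0.321, 0.947, 0.001], [-0.001, 0.002, -1.0]]
contact_force: [-0.7, 8.2, 4.1]
width: 0.261
```

```bash
python3 d.py 23 -20 116; python3 -c "
from cell import get_state;print(get_state()['torque'])"
```

```text
t 8.05 tcp_fix [ 23.7 -18.9 116.4] delta [ 0.7 -1.1  0.4] rot [ 0.1   0.03 -0.03] F [-0.7  8.2  4.1] w 0.261 q [-0.02  0.5   1.91  0.    0.73 -1.26]
[1.45129996 0.02266032 0.14303335]
```

arm_command(
  translation=[
    [0, 0, 0],
    [0, 0, 0],
    [0, 0, 0],
    [0, 0, 0],
    [0, 0, 0],
  ],
  twist=[
    [0, 0, 0],
    [0, 0, 0],
    [0, 0, 0],
    [0, 0, 0],
    [0, 0, 0],
  ],
  gripper=[0, 0, 0, 0, 0],
)

```text
clock: 8.55
tcp_pos: [0.5573, -0.0077, 0.1164]
eef_rot: [[-0.947, 0.321, 0.001], [0.321, 0.947, 0.001], [-0.001, 0.002, -1.0]]
contact_force: [-0.4, 8.3, 4.0]
width: 0.263
```

```bash
python3 d.py 23 -20 116; python3 - <<'E'
from cell import viewer,get_state
print(get_state()['torque'])
from h import *
for n,(x0,y0) in {"side":(260,150)}.items():
    c=viewer.capture(n); pickle.dump(c,open(n+"6.pkl","wb")); cv2.imwrite(f"pics/{n}6.png",cv2.resize(c["pixels"][y0:y0+75,x0:x0+95],None,fx=8,fy=8,interpolation=cv2.INTER_CUBIC))
E
```

```text
t 8.55 tcp_fix [ 23.7 -18.9 116.4] delta [ 0.7 -1.1  0.4] rot [ 0.1   0.03 -0.03] F [-0.4  8.3  4. ] w 0.263 q [-0.02  0.5   1.91  0.    0.73 -1.26]
[ 1.42832437 -0.00645559  0.15440568]
```

View pics/side6.png

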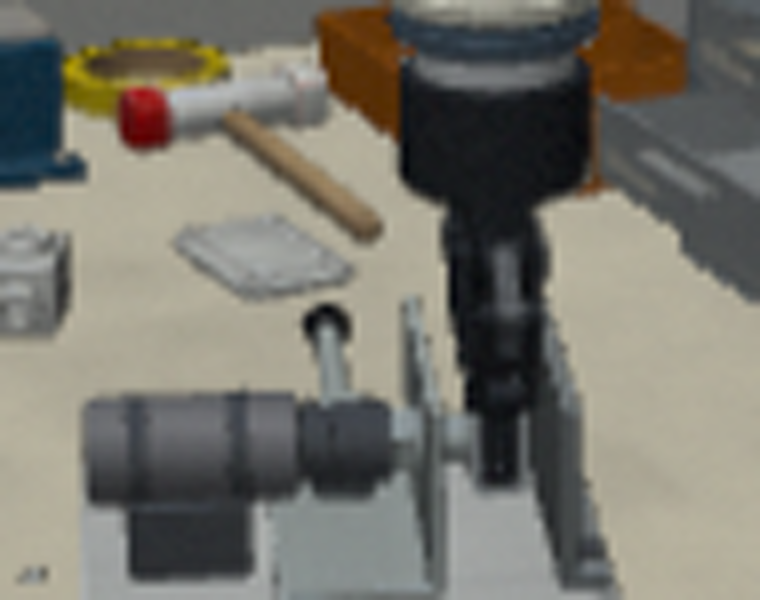

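arm_command(
  translation=[
    [0, 0, 0],
    [0, 0, 0],
    [0, 0, 0],
    [0, 0, 0],
    [0, 0, 0],
    [0, 0, 0],
    [0, 0, 0],
    [0, 0, 0],
    [0, 0, 0],
    [0, 0, 0],
    [0, 0, 0],
    [0, 0, 0],
  ],
  twist=[
    [0, 0, 0],
    [0, 0, 0],
    [0, 0, 0],
    [0, 0, 0],
    [0, 0, 0],
    [0, 0, 0],
    [0, 0, 0],
    [0, 0, 0],
    [0, 0, 0],
    [0, 0, 0],
    [0, 0, 0],
    [0, 0, 0],
  ],
  gripper=[0, 0, 0, 0, 0, 0, 0, 0, 0, 0, 0, 0],
)

```text
clock: 9.8
tcp_pos: [0.5573, -0.0077, 0.1164]
eef_rot: [[-0.947, 0.321, 0.001], [0.321, 0.947, 0.001], [-0.001, 0.002, -1.0]]
contact_force: [-0.2, 7.6, 4.1]
width: 0.264
```

```bash
python3 d.py 23 -20 116; python3 -c "
from cell import get_state;print(get_state()['torque'])"
```

```text
t 9.8 tcp_fix [ 23.7 -18.9 116.4] delta [ 0.7 -1.1  0.4] rot [ 0.1   0.03 -0.03] F [-0.2  7.6  4.1] w 0.264 q [-0.02  0.5   1.91  0.    0.73 -1.26]
[1.40785535 0.00989839 0.16321755]
```

```bash
python3 -c "
from cell import hand_in,get_state;print(hand_in());print(get_state()['width'])"
```

```text
the job is handed in; nothing more can be done
None
the job is handed in; nothing more can be done
```

I pushed the cam lever down to its stop, then reached into the gap from above and gripped the bolt head across two flats at 80 N. I handed in at about 9.8 s, still holding it.

**Lever:** it met its stop with about 33 N upward on the tool. After I backed off, the side picture put it at about 1.47 rad, and it looked the same in the last picture, taken during the grip.

**Grip:** the grasp point is about 1–2 mm from the head's centre, based on my fit of the fixture's pose. Over the last 1.75 s the opening stayed at 0.261–0.264 and the tool forces were steady, so the head was not turning. I had no direct reading of the bolt's speed or of the finger force on it.

**Disagreements:**
- The opening reads about 22 mm, slightly under the 24 mm across the flats. I put that down to pad give or a non-linear width scale.
- About 8 N of sideways force remains, probably because the grip sits about 1 mm off centre.
- My fit of the fixture's rear edge was about 1 pixel (3 mm) off in the top picture. The depth readings on the plates agreed to 1–2 mm.

**Loose parts:** I saw no contact with any of them, and those in the side pictures stayed put. I took no final measurement of their positions.

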